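# Fit the tube carrier onto the leaning hub of a tube rotator

### The job

Pick up the round tube carrier by its grip and fit it onto the leaning hub of the tube rotator: centre pin into the middle bore, then turn it until the three studs enter its three holes, and slide it fully home so that it sits flush on the hub. Don't force it on, let go of it, and leave the tube rack, the bottle and the jar where they stand.

Things in the scene. Friction and masses are not known exactly. Their poses are not given: they have to be found in the camera images.
- carrier: Tube carrier: white plastic disc 160 mm across, 10 mm thick, about 220 g, lying flat on the bench. Origin: centre of its flat underside; z points out of its upper side. On the axis the underside has a blind bore 19 mm across, 26 mm deep; above it stands a grey boss 33 mm across, up to 28 mm above the underside, carrying the grip. Nine tube sockets on radius 69 mm reach 19 mm up.
- grip (a point): Middle of the carrier's grey grip bar, on its axis, 50 mm above the underside; frame parallel to the carrier's. The bar is 56 mm long along x, 24 mm wide along y and spans 28 to 64 mm above the underside.
- hole0 (a point): One of the carrier's three plain stud holes, at the underside; frame parallel to the carrier's. The holes are 11 mm across, go through, and lie on a circle of radius 34 mm at 0 (this one), 120 and 240 degrees from the carrier's x axis about its z. All are alike: any of the three ways round fits.
- seat (a point): Centre of the hub's flat aluminium flange (92 mm across) where the carrier's underside must come to lie. The frame belongs to the housing and does not turn with the hub: z is the hub's axis, pointing up out of the flange, leaning 27 degrees from vertical towards the rotator's front (display and dial side); y is level. The hub's unpowered motor holds it by friction; it gives way at about 0.3 N m.
- pin_tip (a point): End of the steel centre pin on the hub's axis, 24 mm above the flange; same frame as the seat. The pin is 16 mm thick and tapers to 8 mm over its last 7 mm.
- stud_level (a point): Point on the hub's axis level with the ends of the three studs, 14 mm above the flange. Studs: steel, 8 mm thick, tapering to 4 mm over the last 5 mm, evenly spaced on radius 34 mm. Their angle about the axis differs every time and is not reported: look or feel for it. Out of line, the carrier stops with its underside here or up to 5 mm lower; in line, it goes down to the flange.
- rotator: Tube rotator: fixed grey and white instrument, base 184 x 174 mm (102 mm to the front and 82 mm to the rear of the origin), 52 mm high, with a housing 120 mm wide rising to 156 mm at its rear, under the leaning hub. Origin on its underside, z up; its front, the side with the display and dial, faces its -x. The seat lies 6 mm in front of the origin and 140 mm above the bench.
- tube_rack: Bystander: grey plastic open-sided rack of small capped tubes, 85 x 170 x 45 mm, origin at the centre of its underside.
- bottle: Bystander: clear plastic bottle with a blue cap, 64 mm across, 150 mm high, origin at the centre of its underside.
- jar: Bystander: amber glass jar with a white lid, 68 mm across, 80 mm high, origin at the centre of its underside.

How it is judged:
By the outcome, as a careful person would: the job done as asked, in the order asked, and still so for the second after the job is handed in, with the robot touching nothing.
It also fails if it takes over 64 s, if anything falls off the work surface, if the arm or the gripper's body presses on something with over 40 N, if the wrist force passes 120 N, or if a joint passes its speed limit or range.

### The arm

A 7-joint arm with a two-finger parallel gripper is mounted at the origin on the work surface. World frame = base frame: x ahead of the robot, y to its left, z up, the work surface at z = 0. Lengths are in m, angles in rad, forces in N, time in s.
With the tool pointing down it reaches from about 0.4 to 0.9 m from the base axis. Payload 5.5 kg.
Tool frame: the origin (TCP) lies on the mounting face of the last link; the fingertips stand 178 mm ahead of it and the grasp point (between the pads) lies 159 mm ahead of it; z points along the fingers, y is the direction in which the jaws open and shut (so a half turn about z gives the same grasp; the last joint's range is limited). The gripper opens to 92 mm and grips with 3 to 60 N. Pads are 19 mm wide; open, the fingers measure 130 mm over their backs; the gripper's body (75 mm by 190 mm) begins 47 mm behind the grasp point.
Start: joints at [-0.97, 0.501, -0.427, 1.55, 0.221, 1.138, -0.21], TCP at [0.215, 0.613, 0.405] pointing down, gripper open.
Joint ranges: [-2.88, 2.88], [-0.31, 2.03], [-1.54, 1.56], [0.2, 2.42], [-1.41, 4.55], [0.19, 2.02], [-2.57, 2.57]. Speed limits (rad/s): [2.57, 2.57, 3.14, 3.14, 3.14, 3.14, 3.14].

### API

Orientations are given as [roll, pitch, yaw] about the fixed x, y, z axes, in that order (R = Rz(yaw) Ry(pitch) Rx(roll)).
In Python, from plant import ctrl gives the robot as it stands.
- The arm moves only by the shell command python3 -m handwheel 'ROWS' [FORCE]. ROWS is JSON, a list of rows, each an object of numbers: "wx", "wy", "wz": the turn, a rotation vector about the tool's x, y, z each as a share of pi/2 rad, from -1 to 1; "dx", "dy", "dz": the shift along the tool's x, y, z each as a share of 0.15 m, from -1 to 1; "fingers": the opening, from -1 (shut) to 1 (fully open). In form: [{"wx": .., "wy": .., "wz": .., "dx": .., "dy": .., "dz": .., "fingers": ..}, ...]. A call has 1 to 10 rows; each row is the pose to reach, as a shift and turn from the pose commanded when the call began, along the tool's axes at that moment; what a row does not reach only later rows make up. A row lasts 1/10 s, in which the tool goes at most 50 mm and 8.59 degrees, less where a joint would pass 70% of its speed; a pose out of reach is approached as far as the arm can. A call with a number of a shift or a turn outside -1 to 1 is refused whole. A call with a gripper value outside its range is refused whole. The fingers move at their own pace and stop on an object; FORCE is the grip in N (left out, the last holds). Time passes only in rows, so rows that repeat a pose let the fingers close. It gives the time, the measured TCP pose, the force and the opening at its end, in the units of the state.
- ctrl.get_obs(): the state, without advancing time (a new reading comes with each control period).
- ctrl.camera(name): name is "side" or "top" or "wrist"; returns the picture (384x512x3 uint8, red, green, blue); there is no depth.
- ctrl.calibration(name): a dict with "camera_matrix" (3x3 intrinsics, pixels), "extrinsics" (4x4, takes a point from camera to world coordinates); the wrist camera has in their place "T_tool_cam" (4x4, takes a point from camera to tool coordinates, whose origin is the TCP and whose axes are the flange's). Camera axes: x right, y down, z forward; pixel columns grow to the right and rows downward; lengths in m; the calibration is good to about 2 mm. A picture is of the moment at which its call begins: read the wrist's pose just before it. calibration takes no time and is no camera call.
- ctrl.close_job(): hands the job in, once; it reports no verdict.
The state is a dict: "time": time; "q": joint angles; "qvel": joint speeds; "tau": joint torques, N m; "ee_pos": TCP position; "tool_rot": TCP orientation; "contact_force": force on the tool from outside, world axes, zero at the start; "moment": the same for the moment, N m; "opening": finger opening in m.
Only numpy, scipy, OpenCV 4.12 (cv2) and the standard library are available. Lean on these libraries where they do the work, as an engineer would, in place of code of your own. Each camera call takes 0.05 s, during which the arm holds its last target.

## Working session

There is one attempt and no reset: what is moved stays moved. The work goes in short steps, Python scripts to look and compute and a shell command to move; the robot and the scene stay as the last step left them, time stands still between calls to the robot, and variables do not carry over. Pictures are saved under pics/ and viewed, and the job is handed in when it is done.

```bash
ls; mkdir -p pics
python3 - <<'E'
from plant import ctrl
import cv2,numpy as np
np.set_printoptions(precision=4,suppress=True)
o=ctrl.get_obs();print(o)
for n in("side","top","wrist"):
    c=ctrl.calibration(n);print(n,c)
    cv2.imwrite(f"pics/{n}0.png",cv2.cvtColor(ctrl.camera(n),cv2.COLOR_RGB2BGR))
E
```

```text
pics
{'time': 0.0, 'q': array([-0.9698,  0.5019, -0.4268,  1.5515,  0.2208,  1.1383, -0.2103]), 'qvel': array([-0.0016,  0.0004,  0.0004,  0.0003, -0.0003, -0.0001,  0.0002]), 'tau': array([ -0.    , -56.6589,  -5.8164, -27.9112,  -0.0686,   0.0308,
         0.0002]), 'ee_pos': array([0.2154, 0.6129, 0.4037]), 'tool_rot': array([-3.1396, -0.0001,  2.8038]), 'contact_force': array([-0.1152,  0.1568, -0.6105]), 'moment': array([0.01  , 0.0338, 0.0128]), 'opening': 0.09160319385146089}
side {'camera_matrix': array([[498.4015,   0.    , 251.4165],
       [  0.    , 498.4015, 188.8591],
       [  0.    ,   0.    ,   1.    ]]), 'extrinsics': array([[-0.9875, -0.1129,  0.1099,  0.4775],
       [-0.1575,  0.6925, -0.704 ,  1.2102],
       [ 0.0034, -0.7125, -0.7016,  1.3118],
       [ 0.    ,  0.    ,  0.    ,  1.    ]])}
top {'camera_matrix': array([[380.3849,   0.    , 262.9023],
       [  0.    , 380.3849, 190.5219],
       [  0.    ,   0.    ,   1.    ]]), 'extrinsics': array([[ 0.0315, -0.9787,  0.2027,  0.4238],
       [-0.9995, -0.0319,  0.0011,  0.019 ],
       [ 0.0054, -0.2026, -0.9792,  1.2004],
       [ 0.    ,  0.    ,  0.    ,  1.    ]])}
wrist {'camera_matrix': array([[294.9717,   0.    , 256.7963],
       [  0.    , 294.9717, 193.8398],
       [  0.    ,   0.    ,   1.    ]]), 'T_tool_cam': array([[-0.0003, -0.9687, -0.2482,  0.0673],
       [ 1.    , -0.0005,  0.0005, -0.0003],
       [-0.0006, -0.2482,  0.9687,  0.0204],
       [ 0.    ,  0.    ,  0.    ,  1.    ]])}
```

View pics/side0.png

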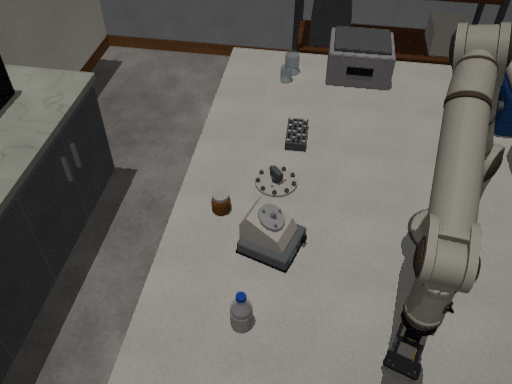

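View pics/top0.png

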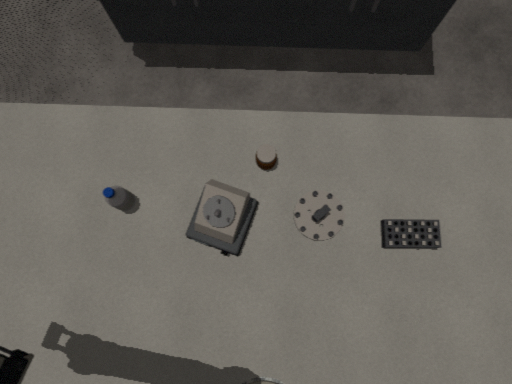

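View pics/wrist0.png

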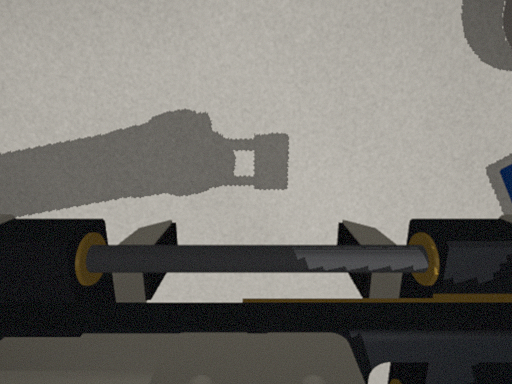

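The top view shows the carrier near (319,216) with its grip at (321,214), the rotator with its flange near (220,211), the bottle cap at (109,193), the jar at (266,157) and the rack at (411,234). The side view shows the carrier at (276,180), the flange at (271,217) and the rotator's display side. I'll enlarge both.

Run:
```python
import cv2
t=cv2.imread("pics/top0.png");s=cv2.imread("pics/side0.png")
a=cv2.resize(t[170:260,180:350],None,fx=4.6,fy=4.6,interpolation=cv2.INTER_CUBIC)
a=cv2.convertScaleAbs(a,alpha=1.5);cv2.imwrite("pics/topz.png",a)
a=cv2.resize(s[155:275,225:325],None,fx=5,fy=5,interpolation=cv2.INTER_CUBIC)
cv2.imwrite("pics/sidez.png",cv2.convertScaleAbs(a,alpha=1.3))
```

```text
(no output)
```

View pics/topz.png

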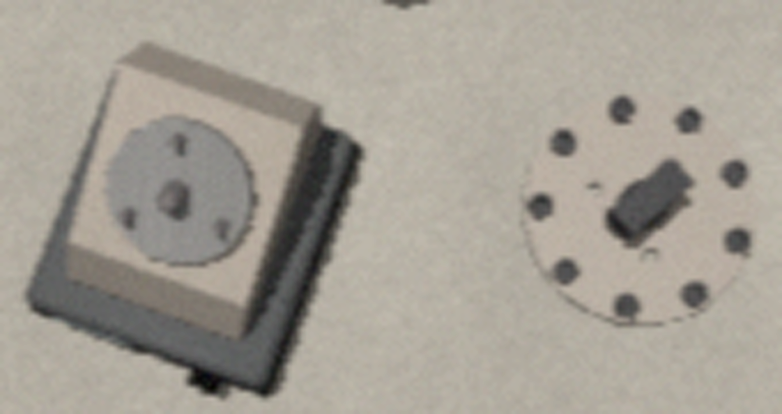

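View pics/sidez.png

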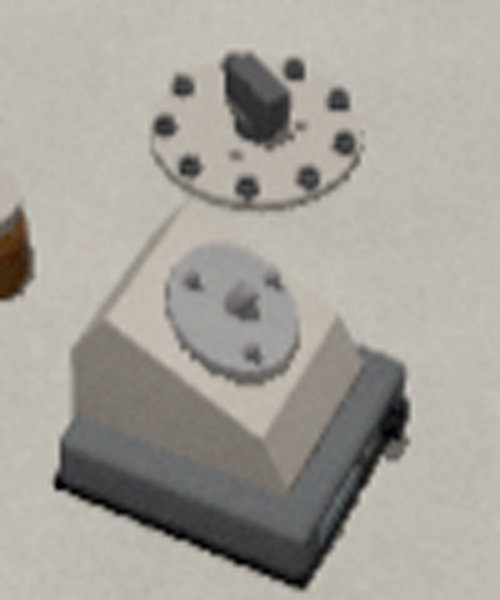

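```bash
cat > h.py <<'E'
import numpy as np,cv2
from plant import ctrl
from scipy.spatial.transform import Rotation as R
np.set_printoptions(precision=4,suppress=True)
def cam(n,o=None):
    c=ctrl.calibration(n);K=c["camera_matrix"]
    if n=="wrist":
        T=np.eye(4);T[:3,:3]=R.from_euler("xyz",o["tool_rot"]).as_matrix();T[:3,3]=o["ee_pos"]
        return K,T@c["T_tool_cam"]
    return K,c["extrinsics"]
def ray(C,uv):
    K,T=C;d=np.linalg.inv(K)@np.r_[uv,1.];d=T[:3,:3]@d
    return T[:3,3],d/np.linalg.norm(d)
def onz(C,uv,z):
    p,d=ray(C,uv);return p+d*(z-p[2])/d[2]
def onplane(C,uv,p0,n):
    p,d=ray(C,uv);return p+d*((p0-p)@n)/(d@n)
def tri(rs):
    A=sum(np.eye(3)-np.outer(d,d) for p,d in rs);b=sum((np.eye(3)-np.outer(d,d))@p for p,d in rs)
    x=np.linalg.solve(A,b);return x,[np.linalg.norm((x-p)-d*((x-p)@d)) for p,d in rs]
def proj(C,X):
    K,T=C;x=K@(T[:3,:3].T@(np.asarray(X)-T[:3,3]));return x[:2]/x[2]
def circ(P):
    P=np.array(P);A=np.c_[2*P,np.ones(len(P))];s=np.linalg.lstsq(A,(P**2).sum(1),rcond=None)[0]
    return s[:2],np.sqrt(s[2]+s[:2]@s[:2])
E
python3 - <<'E'
from h import *
for n,(x0,y0,x1,y1) in dict(top=(290,185,350,245),side=(250,160,302,198)).items():
    g=cv2.cvtColor(cv2.imread(f"pics/{n}0.png"),cv2.COLOR_BGR2GRAY)
    C=cam(n); m=np.zeros_like(g); 
    th=np.median(g[y0:y1,x0:x1])*.68
    m[y0:y1,x0:x1]=(g[y0:y1,x0:x1]<th)*255
    k,l,st,ce=cv2.connectedComponentsWithStats(m)
    P=[]
    for i in range(1,k):
        if st[i,4]<4: continue
        ys,xs=np.where(l==i)
        w=th+20-g[ys,xs].astype(float); c=np.array([(xs*w).sum(),(ys*w).sum()])/w.sum()
        X=onz(C,c,.019)
        print(n,c,st[i,4],X)
        if st[i,4]<45:P.append(X[:2])
    print(circ(P),len(P))
E
```

```text
top [314.7742 193.4652] 24 [ 0.6642 -0.1444  0.019 ]
top [329.2842 195.7854] 21 [ 0.6582 -0.1903  0.019 ]
top [302.0905 200.5518] 25 [ 0.64   -0.1044  0.019 ]
top [320.3985 214.3028] 202 [ 0.5981 -0.1622  0.019 ]
top [339.2486 207.2464] 25 [ 0.6224 -0.2216  0.019 ]
top [297.0854 214.3267] 23 [ 0.5957 -0.0892  0.019 ]
top [339.9821 221.8863] 24 [ 0.5762 -0.2234  0.019 ]
top [302.5392 228.5302] 24 [ 0.5517 -0.1067  0.019 ]
top [330.6111 233.5672] 24 [ 0.5389 -0.194   0.019 ]
top [315.812  236.4902] 27 [ 0.5284 -0.1481  0.019 ]
(array([ 0.597, -0.158]), np.float64(0.06872175769356355)) 9
side [275.7961 175.3797] 190 [ 0.5999 -0.1741  0.019 ]
side [283.4234 168.6672] 15 [ 0.5756 -0.2165  0.019 ]
side [261.1555 171.8173] 16 [ 0.6578 -0.1849  0.019 ]
side [292.2433 174.7253] 16 [ 0.5386 -0.1878  0.019 ]
side [257.4609 179.7876] 14 [ 0.6651 -0.1388  0.019 ]
side [289.9565 187.7661] 53 [ 0.5398 -0.1157  0.019 ]
side [262.4379 187.9249] 15 [ 0.6404 -0.0984  0.019 ]
side [274.4778 193.2102] 33 [ 0.5929 -0.0782  0.019 ]
side [267.0943 194.6223] 5 [ 0.6187 -0.0666  0.019 ]
(array([ 0.5951, -0.1451]), np.float64(0.07209414707620043)) 7
```

Run:
```python
from h import *
t=lambda x,y:((x+.5)/4.6-.5+180,(y+.5)/4.6-.5+170)
s=lambda x,y:((x+.5)/5-.5+225,(y+.5)/5-.5+155)
Ct,Cs=cam("top"),cam("side")
Q={"A":((180,138),(192,276)),"B":((127,212),(254,348)),"C":((226,226),(273,274)),"pin":((172,186),(240,292))}
P={}
for k,(a,b) in Q.items():
    P[k],e=tri([ray(Ct,t(*a)),ray(Cs,s(*b))]);print(k,P[k],e)
n=np.cross(P["B"]-P["A"],P["C"]-P["A"]);n/=np.linalg.norm(n);n*=np.sign(n[2]);m=(P["A"]+P["B"]+P["C"])/3
print(m,n,np.degrees(np.arccos(n[2])),"yaw",np.degrees(np.arctan2(-n[1],-n[0])),[np.linalg.norm(P[k]-m) for k in "ABC"], (P["pin"]-m)@n)
for a in [(30,300),(270,392),(360,145)]: print(onz(Ct,t(*a),.05))
for b in [(688,178),(660,160),(668,190),(612,215),(640,240)]: print(onz(Ct,t(*b),.064))
for b in [(593,186),(650,252)]: print(onz(Ct,t(*b),.01))
```

```text
A [0.608  0.1419 0.1605] [np.float64(0.0012174112610906541), np.float64(0.001217411261090446)]
B [0.5645 0.1746 0.1367] [np.float64(0.0020474741376963687), np.float64(0.002047474137696288)]
C [0.5586 0.1133 0.1404] [np.float64(0.0007395423169411397), np.float64(0.0007395423169412899)]
pin [0.5781 0.1457 0.1554] [np.float64(0.0025262923868363796), np.float64(0.002526292386836393)]
[0.577  0.1432 0.1458] [-0.4215  0.0943  0.9019] 25.58834271946408 yaw -12.60785239612958 [np.float64(0.034306269426383505), np.float64(0.03500247355509991), np.float64(0.035604676638802325)] 0.00840831707659439
[0.5181 0.2471 0.05  ]
[0.4637 0.0874 0.05  ]
[0.6281 0.0346 0.05  ]
[ 0.6106 -0.1819  0.064 ]
[ 0.622  -0.1635  0.064 ]
[ 0.6022 -0.1687  0.064 ]
[ 0.5845 -0.132   0.064 ]
[ 0.5687 -0.1504  0.064 ]
[ 0.6118 -0.126   0.01  ]
[ 0.5675 -0.1653  0.01  ]
```

```bash
cat >> h.py <<'E'
def hubR(psi,yaw=np.radians(-18.3)):
    return (R.from_euler("z",yaw)*R.from_euler("y",-np.radians(27))*R.from_euler("z",np.radians(psi)-yaw)*R.from_euler("x",np.pi))
def downR(psi): return R.from_euler("z",np.radians(psi))*R.from_euler("x",np.pi)
def go(p,Rt,p0=None,R0=None):
    o=ctrl.get_obs()
    if R0 is None:R0=R.from_euler("xyz",o["tool_rot"])
    if p0 is None:p0=o["ee_pos"]
    w=(R0.inv()*Rt).as_rotvec();d=R0.inv().apply(np.asarray(p)-p0)
    print("w",w/(np.pi/2),"d",d/.15,"deg",np.degrees(np.linalg.norm(w)),"mm",1e3*np.linalg.norm(d))
E
python3 - <<'E'
from h import *
go([.454,.184,.407],hubR(140))
E
```

```text
w [-0.0605 -0.2955  0.2254] d [-2.4487 -2.1711 -0.0174] deg 33.888974951562226 mm 490.90037408042303
```

```bash
python3 -m handwheel '[{"dx":-0.3,"dy":-0.25},{"dx":-0.6,"dy":-0.5},{"dx":-0.82,"dy":-0.72},{"dx":-0.82,"dy":-0.72}]'
python3 -m handwheel '[{"dx":-0.3,"dy":-0.25},{"dx":-0.6,"dy":-0.5},{"dx":-0.82,"dy":-0.72},{"dx":-0.82,"dy":-0.72}]'
python3 - <<'E'
from h import *
go([.454,.184,.407],hubR(140));print(ctrl.get_obs())
E
```

```text
w [-0.0605 -0.2955  0.2254] d [-2.4487 -2.1711 -0.0174] deg 33.888974951562226 mm 490.90037408042303
{'time': 0.15, 'q': array([-0.9698,  0.5016, -0.4268,  1.5512,  0.2208,  1.1383, -0.2103]), 'qvel': array([ 0.0005, -0.0036,  0.0004, -0.0038,  0.0012,  0.0004,  0.0019]), 'tau': array([ -0.0075, -56.709 ,  -5.8255, -27.9454,  -0.0687,   0.0264,
         0.0001]), 'ee_pos': array([0.2154, 0.613 , 0.4039]), 'tool_rot': array([-3.14  , -0.0001,  2.8038]), 'contact_force': array([ 0.5306, -0.5384, -0.0632]), 'moment': array([-0.0512,  0.001 ,  0.0254]), 'opening': 0.09189277399039662}invalid input at $[0]: expected keys wx, wy, wz, dx, dy, dz, fingers
invalid input at $[0]: expected keys wx, wy, wz, dx, dy, dz, fingers
```

All keys are required in every row.

```bash
python3 -m handwheel '[{"wx":0,"wy":0,"wz":0,"dx":-0.25,"dy":-0.22,"dz":0,"fingers":1},{"wx":0,"wy":0,"wz":0,"dx":-0.5,"dy":-0.44,"dz":0,"fingers":1},{"wx":0,"wy":0,"wz":0,"dx":-0.75,"dy":-0.66,"dz":0,"fingers":1},{"wx":0,"wy":0,"wz":0,"dx":-1,"dy":-0.88,"dz":0,"fingers":1}]'
python3 - <<'E'
from h import *
go([.454,.184,.407],hubR(140));print(ctrl.get_obs()["q"])
E
```

```text
time: 0.55
ee_pos: [0.3138, 0.4371, 0.4044]
tool_rot: [-3.141, -0.0, 2.804]
contact_force: [1.3, 0.2, 0.1]
opening: 0.0918
w [-0.0598 -0.2957  0.2254] d [-1.441  -1.2829 -0.0171] deg 33.888914375195625 mm 289.40210459072296
[-0.6589  0.2959 -0.4059  1.8337  0.1339  1.0392  0.1162]
```

```bash
python3 -m handwheel '[{"wx":0,"wy":0,"wz":0.05,"dx":-0.24,"dy":-0.21,"dz":0,"fingers":1},{"wx":0,"wy":0,"wz":0.1,"dx":-0.48,"dy":-0.42,"dz":0,"fingers":1},{"wx":0,"wy":0,"wz":0.15,"dx":-0.72,"dy":-0.64,"dz":0,"fingers":1}]'
python3 - <<'E'
from h import *
go([.454,.184,.407],hubR(140));print(ctrl.get_obs()["q"])
E
```

```text
time: 0.85
ee_pos: [0.3839, 0.3108, 0.4047]
tool_rot: [3.141, 0.0, 2.565]
contact_force: [1.5, 0.0, -0.7]
opening: 0.0918
w [-0.0937 -0.2851  0.0759] d [-0.8527 -0.4535 -0.0152] deg 27.861581337123436 mm 144.88695204680863
[-0.4682  0.2044 -0.3013  1.9377  0.0712  1.0094  0.1927]
```

```bash
python3 -m handwheel '[{"wx":-0.025,"wy":-0.07,"wz":0.02,"dx":-0.21,"dy":-0.11,"dz":0,"fingers":1},{"wx":-0.05,"wy":-0.14,"wz":0.04,"dx":-0.42,"dy":-0.22,"dz":0,"fingers":1},{"wx":-0.07,"wy":-0.21,"wz":0.06,"dx":-0.64,"dy":-0.34,"dz":0,"fingers":1},{"wx":-0.094,"wy":-0.285,"wz":0.076,"dx":-0.853,"dy":-0.454,"dz":-0.015,"fingers":1},{"wx":-0.094,"wy":-0.285,"wz":0.076,"dx":-0.853,"dy":-0.454,"dz":-0.015,"fingers":1}]'
python3 - <<'E'
from h import *
o=ctrl.get_obs();print(o["q"],o["ee_pos"],o["tool_rot"])
im=ctrl.camera("wrist");np.save("hub1.npy",np.r_[o["ee_pos"],o["tool_rot"]])
cv2.imwrite("pics/hub1.png",im[:,:,::-1])
z=cv2.resize(im[110:240,160:350,::-1],None,fx=4.2,fy=4.2,interpolation=cv2.INTER_CUBIC);cv2.imwrite("pics/hub1z.png",z)
go([.454,.184,.407],hubR(140))
E
```

```text
time: 1.35
ee_pos: [0.4545, 0.1815, 0.4067]
tool_rot: [2.956, 0.44, 2.4]
contact_force: [-1.0, 0.3, -0.5]
opening: 0.0918
[-0.4426  0.0988 -0.1364  2.1043  0.5961  0.7231 -0.1166] [0.4545 0.1815 0.4067] [2.9565 0.4396 2.3997]
w [-0.0006  0.      0.0003] d [-0.0021  0.0014 -0.0012] deg 0.058698551368603726 mm 0.4156691996395821
```

View pics/hub1.png

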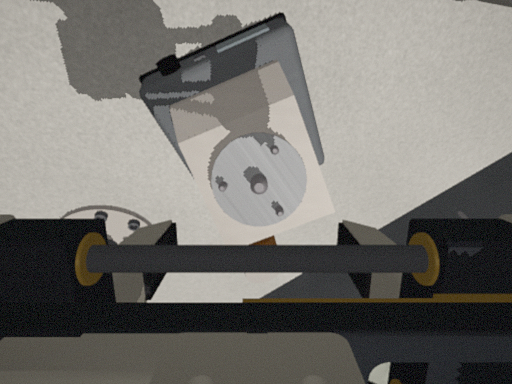

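View pics/hub1z.png

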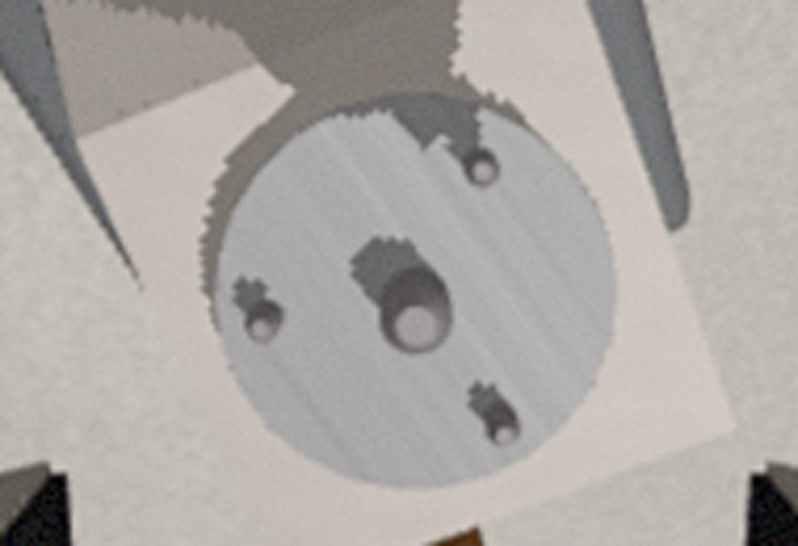

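```bash
cat > hub.py <<'E'
from h import *
v=np.load("hub1.npy");o=dict(ee_pos=v[:3],tool_rot=v[3:])
C=cam("wrist",o)
z=lambda x,y:np.array([(x+.5)/4.2-.5+160,(y+.5)/4.2-.5+110])
S=[(483,168),(263,324),(503,432)]
yaw=np.radians(-18.3)
for it in range(2):
    B=(R.from_euler("z",yaw)*R.from_euler("y",-np.radians(27))).as_matrix();a=B[:,2]
    seat=onz(C,z(415,291.5),.140)
    pin=onplane(C,z(417,323),seat+.024*a,a)
    P=[onplane(C,z(*s),seat+.014*a,a) for s in S]
    m=np.mean(P,0)
    print("seat",seat,"pin off",B.T@(pin-seat),"studs mean",B.T@(m-seat))
    for p in P:
        q=B.T@(p-seat);q2=B.T@(p-m);print(" stud r",np.hypot(*q2[:2]),"ang",np.degrees(np.arctan2(q2[1],q2[0])),np.degrees(np.arctan2(q2[1],q2[0]))%120)
    for e in [((735,428),(430,545)),((78,138),(255,65))]:
        d=onplane(C,z(*e[1]),seat,a)-onplane(C,z(*e[0]),seat,a);print(" edge deg vs y",np.degrees(np.arctan2(d@B[:,1],d@B[:,0])))
    # side edges parallel to B x
    for e in [((735,428),(600,20)),]:
        d=onplane(C,z(*e[1]),seat,a)-onplane(C,z(*e[0]),seat,a);print(" edge x",np.degrees(np.arctan2(d@B[:,1],d@B[:,0])))
    for e in [((140,78),(285,15))]:
        d=onz(C,e[1],.05)-onz(C,e[0],.05);print(" base front yaw",np.degrees(np.arctan2(-d[0],d[1])),np.linalg.norm(d))
    break
for n in("top",):
  print(n,[proj(cam(n),p) for p in P],proj(cam(n),pin))
E
python3 hub.py
```

```text
seat [0.5751 0.146  0.14  ] pin off [ 0.0017 -0.0003  0.024 ] studs mean [ 0.0012 -0.0003  0.014 ]
 stud r 0.03351499898639658 ang 133.6887573008982 13.688757300898203
 stud r 0.03322925680171865 ang -106.61496085188412 13.38503914811588
 stud r 0.03352612234544415 ang 13.114636591166965 13.114636591166965
 edge deg vs y -89.29606803672725
 edge deg vs y 89.82663223176695
 edge x 179.0734824635333
 base front yaw -18.764177122821152 0.15159339705710428
top [array([205.8998, 218.3827]), array([225.9895, 220.9177]), array([216.9422, 202.3874])] [215.3386 214.8802]
```

Run:
```python
from h import *
t=lambda x,y:((x+.5)/4.6-.5+180,(y+.5)/4.6-.5+170)
s=lambda x,y:((x+.5)/5-.5+225,(y+.5)/5-.5+155)
Ct,Cs=cam("top"),cam("side")
print(onz(Ct,t(180.5,191.5),.14),onz(Cs,s(231.5,312),.14),tri([ray(Ct,t(180.5,191.5)),ray(Cs,s(231.5,312))]))
v=np.load("hub1.npy");o=dict(ee_pos=v[:3],tool_rot=v[3:]);C=cam("wrist",o)
z=lambda x,y:np.array([(x+.5)/4.2-.5+160,(y+.5)/4.2-.5+110])
print(tri([ray(Ct,t(180.5,191.5)),ray(Cs,s(231.5,312)),ray(C,z(415,291.5))]))
print(C[1][:3,3])
```

```text
[0.5797 0.1421 0.14  ] [0.58 0.15 0.14] (array([0.5808, 0.143 , 0.1323]), [np.float64(9.630391216261426e-05), np.float64(9.630391216270299e-05)])
(array([0.5808, 0.1431, 0.1322]), [np.float64(0.0001594957279395479), np.float64(0.00016199464380736267), np.float64(0.00023264279318710392)])
[0.418  0.2192 0.3603]
```

Wrist, top and side rays meet at z≈0.132 rather than the stated 0.140, so I'll take a second, closer wrist view from another spot to settle the depth.

```bash
python3 -m handwheel '[{"wx":0,"wy":0,"wz":0,"dx":-0.17,"dy":0,"dz":0.16,"fingers":1},{"wx":0,"wy":0,"wz":0,"dx":-0.33,"dy":0,"dz":0.33,"fingers":1},{"wx":0,"wy":0,"wz":0,"dx":-0.33,"dy":0,"dz":0.33,"fingers":1}]'
python3 - <<'E'
from h import *
o=ctrl.get_obs();print(o["q"],o["ee_pos"],o["tool_rot"])
im=ctrl.camera("wrist");np.save("hub2.npy",np.r_[o["ee_pos"],o["tool_rot"]])
cv2.imwrite("pics/hub2.png",im[:,:,::-1])
z=cv2.resize(im[70:220,160:350,::-1],None,fx=4,fy=4,interpolation=cv2.INTER_CUBIC);cv2.imwrite("pics/hub2z.png",z)
for n in("side","top"):cv2.imwrite(f"pics/{n}2.png",ctrl.camera(n)[:,:,::-1])
E
```

```text
time: 1.7
ee_pos: [0.5102, 0.1467, 0.3823]
tool_rot: [2.958, 0.434, 2.402]
contact_force: [-0.4, -0.8, -0.5]
opening: 0.0918
[-0.3651  0.1943 -0.084   2.0537  0.593   0.63   -0.0116] [0.5102 0.1467 0.3823] [2.9578 0.4339 2.402 ]
```

View pics/hub2z.png

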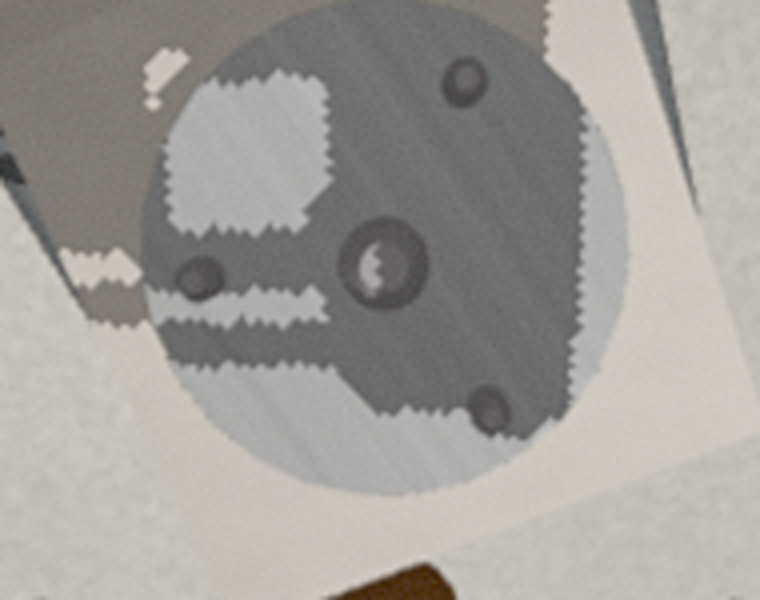

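View pics/hub2.png

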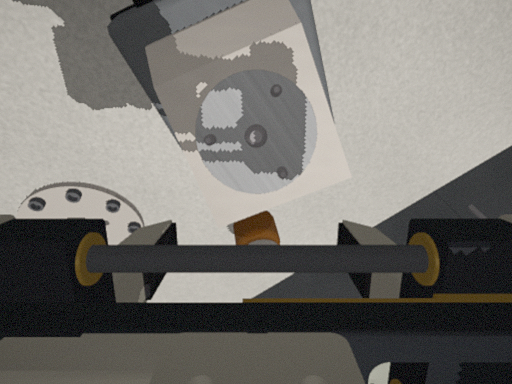

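Run:
```python
from h import *
v=np.load("hub1.npy");C1=cam("wrist",dict(ee_pos=v[:3],tool_rot=v[3:]))
v=np.load("hub2.npy");C2=cam("wrist",dict(ee_pos=v[:3],tool_rot=v[3:]))
z1=lambda x,y:np.array([(x+.5)/4.2-.5+160,(y+.5)/4.2-.5+110])
z2=lambda x,y:np.array([(x+.5)/4-.5+160,(y+.5)/4-.5+70])
c1,c2=z1(415,291.5),z2(384.5,247)
print(tri([ray(C1,c1),ray(C2,c2)]))
for C,c,w in((C1,c1,402/4.2),(C2,c2,487/4)):
    Z=294.97*.092/w; x=np.linalg.inv(C[0])@np.r_[c,1]*Z; print("by size",C[1][:3,:3]@x+C[1][:3,3], "z=.14:",onz(C,c,.14),"z=.132",onz(C,c,.132))
for a,b in [((483,168),(465,84)),((263,324),(204,280)),((503,432),(491,414)),((417,323),(384,268))]:
    print(tri([ray(C1,z1(*a)),ray(C2,z2(*b))]))
```

```text
(array([0.5755, 0.1459, 0.1395]), [np.float64(5.8876602371095966e-05), np.float64(5.887660237109623e-05)])
by size [0.5771 0.145  0.1372] z=.14: [0.5751 0.146  0.14  ] z=.132 [0.5808 0.1433 0.132 ]
by size [0.5768 0.1454 0.1369] z=.14: [0.5753 0.146  0.14  ] z=.132 [0.5794 0.1444 0.132 ]
(array([0.563 , 0.1752, 0.1346]), [np.float64(0.00016990060139739587), np.float64(0.00016990060139743588)])
(array([0.556 , 0.1175, 0.1428]), [np.float64(0.0005675584384484564), np.float64(0.000567558438448464)])
(array([0.6013, 0.1449, 0.1665]), [np.float64(8.664468993640622e-06), np.float64(8.664468993681986e-06)])
(array([0.5689, 0.1472, 0.1583]), [np.float64(0.00010667565773333816), np.float64(0.00010667565773336367)])
```

Run:
```python
from h import *
v=np.load("hub1.npy");C1=cam("wrist",dict(ee_pos=v[:3],tool_rot=v[3:]))
v=np.load("hub2.npy");C2=cam("wrist",dict(ee_pos=v[:3],tool_rot=v[3:]))
z1=lambda x,y:np.array([(x+.5)/4.2-.5+160,(y+.5)/4.2-.5+110])
z2=lambda x,y:np.array([(x+.5)/4-.5+160,(y+.5)/4-.5+70])
c1,c2=z1(415,291.5)+[0,1.9],z2(384.5,247)+[0,3.]
print(tri([ray(C1,c1),ray(C2,c2)]))
for h in(.14,.136,.132):print(h,onz(C1,c1,h),onz(C2,c2,h))
t=lambda x,y:((x+.5)/4.6-.5+180,(y+.5)/4.6-.5+170)
s=lambda x,y:((x+.5)/5-.5+225,(y+.5)/5-.5+155)
print(tri([ray(C1,c1),ray(C2,c2),ray(cam("top"),t(180.5,191.5)),ray(cam("side"),s(231.5,312))]))
B=(R.from_euler("z",-18.5,degrees=True)*R.from_euler("y",-27,degrees=True)).as_matrix();a=B[:,2]
for h in(.14,.136):
    S=onz(C1,c1,h)*.5+onz(C2,c2,h)*.5
    for C,z,L in((C1,z1,[(483,168),(263,324),(503,432)]),(C2,z2,[(465,84),(204,280),(491,414)])):
        P=np.array([B.T@(onplane(C,z(*q),S+.014*a,a)-S) for q in L]);m=P.mean(0);print(h,m,np.degrees(np.arctan2(*(P-m).T[1::-1]))%120,np.hypot(*(P-m).T[:2]))
    print("pin",B.T@(onplane(C1,z1(417,323),S+.024*a,a)-S),B.T@(onplane(C2,z2(384,268),S+.024*a,a)-S))
```

```text
(array([0.5779, 0.1441, 0.1386]), [np.float64(4.7738501314745876e-05), np.float64(4.773850131481237e-05)])
0.14 [0.5769 0.1446 0.14  ] [0.5772 0.1445 0.14  ]
0.136 [0.5798 0.1432 0.136 ] [0.5793 0.1437 0.136 ]
0.132 [0.5827 0.1419 0.132 ] [0.5815 0.1428 0.132 ]
(array([0.5809, 0.143 , 0.1332]), [np.float64(0.0008979115634168785), np.float64(0.00012794963908008936), np.float64(0.00018363949631287958), np.float64(0.000711095188829625)])
0.14 [-0.0006  0.0004  0.014 ] [13.8645 13.5455 13.2847] [0.0336 0.0334 0.0337]
0.14 [0.0003 0.0004 0.014 ] [14.3885 13.6282 13.5515] [0.0327 0.0324 0.0329]
pin [-0.0001  0.0003  0.024 ] [ 0.0004 -0.0001  0.024 ]
0.136 [-0.0002  0.0003  0.014 ] [13.8645 13.5455 13.2847] [0.0343 0.034  0.0343]
0.136 [-0.0001  0.0005  0.014 ] [14.3885 13.6282 13.5515] [0.0334 0.0331 0.0336]
pin [0.0003 0.0002 0.024 ] [0.0001 0.     0.024 ]
```

```bash
python3 -m handwheel '[{"wx":0,"wy":0,"wz":0,"dx":0,"dy":0,"dz":-0.33,"fingers":1}]'
python3 - <<'E'
from h import *
go([.597,-.158,.34],downR(129))
E
```

```text
time: 1.95
ee_pos: [0.4859, 0.1554, 0.422]
tool_rot: [2.968, 0.429, 2.41]
contact_force: [-0.4, -0.1, -0.1]
opening: 0.0918
w [0.13   0.2634 0.1227] d [-1.5433 -1.2691  1.1047] deg 28.648139051886684 mm 342.47227807499127
```

```bash
python3 -m handwheel '[{"wx":0.03,"wy":0.06,"wz":0.03,"dx":-0.2,"dy":-0.2,"dz":-0.1,"fingers":1},{"wx":0.06,"wy":0.12,"wz":0.06,"dx":-0.4,"dy":-0.4,"dz":0,"fingers":1},{"wx":0.09,"wy":0.18,"wz":0.09,"dx":-0.6,"dy":-0.6,"dz":0.2,"fingers":1},{"wx":0.13,"wy":0.26,"wz":0.12,"dx":-0.8,"dy":-0.8,"dz":0.4,"fingers":1},{"wx":0.13,"wy":0.263,"wz":0.123,"dx":-1,"dy":-0.95,"dz":0.6,"fingers":1}]'
python3 - <<'E'
from h import *
go([.597,-.158,.34],downR(129))
E
```

```text
time: 2.45
ee_pos: [0.5408, -0.0581, 0.388]
tool_rot: [3.128, 0.001, 2.252]
contact_force: [1.8, 0.6, 0.0]
opening: 0.0919
w [0.009  0.0006 0.0006] d [-0.7531 -0.1329  0.3189] deg 0.809828417694982 mm 124.28392865184962
```

```bash
python3 -m handwheel '[{"wx":0,"wy":0,"wz":0,"dx":-0.25,"dy":-0.04,"dz":0.1,"fingers":1},{"wx":0,"wy":0,"wz":0,"dx":-0.5,"dy":-0.09,"dz":0.2,"fingers":1},{"wx":0.009,"wy":0,"wz":0,"dx":-0.75,"dy":-0.13,"dz":0.32,"fingers":1},{"wx":0.009,"wy":0,"wz":0,"dx":-0.75,"dy":-0.13,"dz":0.32,"fingers":1}]'
python3 - <<'E'
from h import *
o=ctrl.get_obs();print(o["q"],o["ee_pos"],o["tool_rot"])
im=ctrl.camera("wrist");np.save("car1.npy",np.r_[o["ee_pos"],o["tool_rot"]])
cv2.imwrite("pics/car1.png",im[:,:,::-1])
z=cv2.resize(im[80:230,160:350,::-1],None,fx=4,fy=4,interpolation=cv2.INTER_CUBIC);cv2.imwrite("pics/car1z.png",z)
E
```

```text
time: 2.85
ee_pos: [0.5968, -0.1608, 0.3372]
tool_rot: [-3.137, 0.004, 2.248]
contact_force: [-1.0, -0.2, -1.0]
opening: 0.0917
[ 0.1373  0.4807  0.1068  1.7109 -0.0532  0.9528  0.9401] [ 0.5968 -0.1608  0.3372] [-3.137   0.0038  2.248 ]
```

View pics/car1z.png

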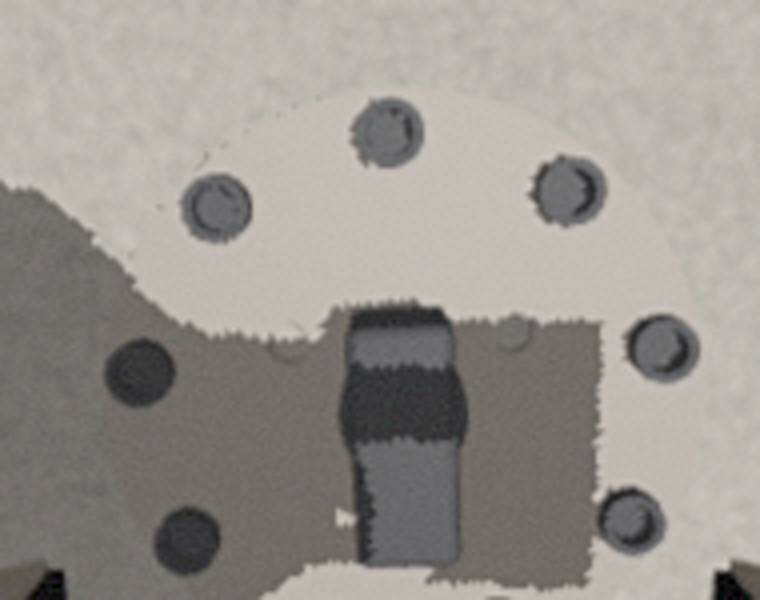

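View pics/car1.png

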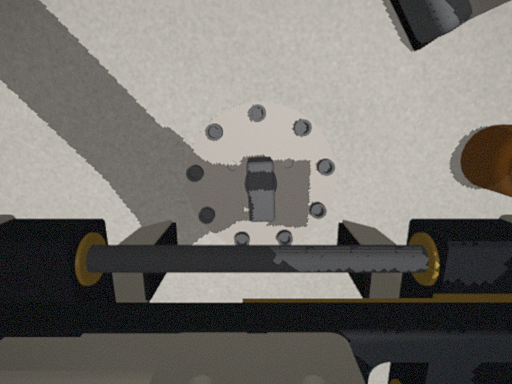

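Run:
```python
from h import *
v=np.load("car1.npy");C=cam("wrist",dict(ee_pos=v[:3],tool_rot=v[3:]))
z=lambda x,y:np.array([(x+.5)/4-.5+160,(y+.5)/4-.5+80])
L=[z(*q) for q in [(218,207),(388,132),(569,190),(663,348),(631,520),(140,372),(187,540)]]
for h in(.019,.01):print(h,circ([onz(C,q,h)[:2] for q in L]))
c,r=circ([onz(C,q,.019)[:2] for q in L])
for q in L: d=onz(C,q,.019)[:2]-c;print(np.degrees(np.arctan2(d[1],d[0]))%40,np.linalg.norm(d))
for h in [(290,343),(515,333)]:
    d=onz(C,z(*h),.01)[:2]-c;print("hole",np.degrees(np.arctan2(d[1],d[0])),np.degrees(np.arctan2(d[1],d[0]))%120,np.linalg.norm(d))
for e in [((450,330),(460,560)),]:
    p,q=[onz(C,z(*k),.064)[:2] for k in e];d=q-p;print("bar",np.degrees(np.arctan2(d[1],d[0])))
cs=[onz(C,z(*k),.064)[:2] for k in[(350,310),(450,310),(460,565),(365,565)]];print(cs,np.mean(cs,0))
```

```text
0.019 (array([ 0.5959, -0.1572]), np.float64(0.06782829307728976))
0.01 (array([ 0.5972, -0.1587]), np.float64(0.0698801131140805))
11.240866098747006 0.06776887206344459
11.936250826033444 0.06796781923481263
11.7848337149631 0.06775085644218494
11.492185711779705 0.06781916395228191
11.688813620815246 0.06784078991196887
11.468832763883427 0.06778346172280425
11.438635696078961 0.0678668469381089
hole -167.73983054129337 72.26016945870663 0.03292421314496178
hole 69.38018910969352 69.38018910969352 0.03413440680885575
bar -47.992951770844215
[array([ 0.5677, -0.1408]), array([ 0.5844, -0.1274]), array([ 0.623 , -0.1705]), array([ 0.6062, -0.184 ])] [ 0.5953 -0.1557]
```

Run:
```python
from h import *
go([.5965,-.158,.209],downR(131.6))
```

```text
w [-0.0018  0.0015 -0.0297] d [0.0021 0.0024 0.8616] deg 2.6854865483122063 mm 129.24549249931187
```

```bash
python3 -m handwheel '[{"wx":0,"wy":0,"wz":-0.03,"dx":0,"dy":0,"dz":0.25,"fingers":1},{"wx":0,"wy":0,"wz":-0.03,"dx":0,"dy":0,"dz":0.45,"fingers":1},{"wx":0,"wy":0,"wz":-0.03,"dx":0,"dy":0,"dz":0.5,"fingers":1},{"wx":0,"wy":0,"wz":-0.03,"dx":0,"dy":0,"dz":0.5,"fingers":1}]'
python3 - <<'E'
from h import *
o=ctrl.get_obs();print(o["ee_pos"],o["tool_rot"])
go([.5965,-.158,.209],downR(131.6))
im=ctrl.camera("wrist");cv2.imwrite("pics/car2.png",im[:,:,::-1])
go([.5965,-.158,.209],downR(131.6))
E
```

```text
time: 3.3
ee_pos: [0.5963, -0.1553, 0.2646]
tool_rot: [-3.14, 0.002, 2.301]
contact_force: [0.2, -0.3, 0.8]
opening: 0.0921
[ 0.5963 -0.1553  0.2646] [-3.1401  0.0022  2.3013]
w [-0.0009  0.0014  0.0028] d [-0.0134 -0.0102  0.371 ] deg 0.29835298622284673 mm 55.70444894665017
w [-0.0001  0.0029  0.0025] d [-0.0059 -0.0111  0.3799] deg 0.34743075345865854 mm 57.02200423065689
```

View pics/car2.png

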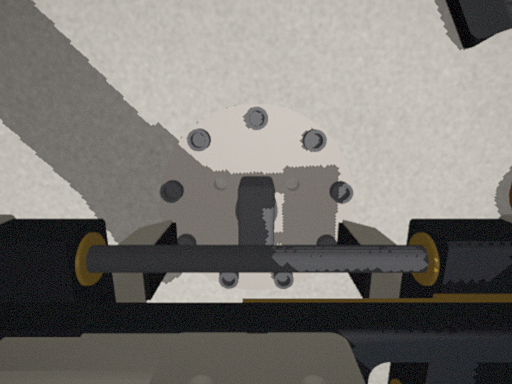

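The grip bar is upright in the wrist image at column 256, centred between the fingers. I'll descend 56 mm and close.

```bash
python3 -m handwheel '[{"wx":0,"wy":0,"wz":0,"dx":-0.01,"dy":-0.01,"dz":0.19,"fingers":1},{"wx":0,"wy":0,"wz":0,"dx":-0.01,"dy":-0.01,"dz":0.375,"fingers":1},{"wx":0,"wy":0,"wz":0,"dx":-0.01,"dy":-0.01,"dz":0.375,"fingers":1}]'
python3 -m handwheel '[{"wx":0,"wy":0,"wz":0,"dx":0,"dy":0,"dz":0,"fingers":-1},{"wx":0,"wy":0,"wz":0,"dx":0,"dy":0,"dz":0,"fingers":-1},{"wx":0,"wy":0,"wz":0,"dx":0,"dy":0,"dz":0,"fingers":-1},{"wx":0,"wy":0,"wz":0,"dx":0,"dy":0,"dz":0,"fingers":-1},{"wx":0,"wy":0,"wz":0,"dx":0,"dy":0,"dz":0,"fingers":-1},{"wx":0,"wy":0,"wz":0,"dx":0,"dy":0,"dz":0,"fingers":-1},{"wx":0,"wy":0,"wz":0,"dx":0,"dy":0,"dz":0,"fingers":-1},{"wx":0,"wy":0,"wz":0,"dx":0,"dy":0,"dz":0,"fingers":-1}]' 30
python3 - <<'E'
from h import *
o=ctrl.get_obs();print(o)
im=ctrl.camera("wrist");cv2.imwrite("pics/car3.png",im[:,:,::-1])
E
```

```text
time: 3.65
ee_pos: [0.5957, -0.1591, 0.2076]
tool_rot: [-3.139, 0.002, 2.3]
contact_force: [-0.8, -0.5, -0.9]
opening: 0.0915
time: 4.45
ee_pos: [0.5965, -0.1599, 0.2086]
tool_rot: [-3.14, 0.005, 2.299]
contact_force: [0.4, 0.4, -1.2]
opening: 0.0327
{'time': 4.45, 'q': array([ 0.159 ,  0.6525,  0.0779,  1.774 , -0.0663,  0.7149,  0.9991]), 'qvel': array([ 0.0017,  0.0017,  0.0004, -0.0015,  0.0004, -0.0021,  0.0008]), 'tau': array([ -0.0014, -59.4609,   2.1595, -20.6656,   0.0136,   0.0737,
         0.    ]), 'ee_pos': array([ 0.5965, -0.1599,  0.2086]), 'tool_rot': array([-3.1401,  0.0046,  2.2989]), 'contact_force': array([ 0.408 ,  0.4417, -1.2189]), 'moment': array([-0.0169, -0.0057, -0.0245]), 'opening': 0.032698849159106896}
```

View pics/car3.png

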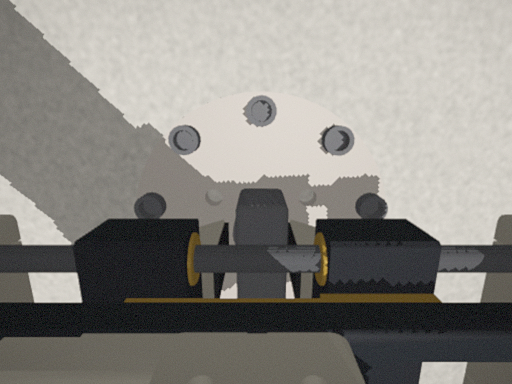

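Fingers are at 33 mm and still closing, so I'll keep closing.

```bash
python3 -m handwheel '[{"wx":0,"wy":0,"wz":0,"dx":0,"dy":0,"dz":0,"fingers":-1},{"wx":0,"wy":0,"wz":0,"dx":0,"dy":0,"dz":0,"fingers":-1},{"wx":0,"wy":0,"wz":0,"dx":0,"dy":0,"dz":0,"fingers":-1},{"wx":0,"wy":0,"wz":0,"dx":0,"dy":0,"dz":0,"fingers":-1}]' 30
python3 -m handwheel '[{"wx":0,"wy":0,"wz":0,"dx":0,"dy":0,"dz":-0.1,"fingers":-1},{"wx":0,"wy":0,"wz":0,"dx":0,"dy":0,"dz":-0.3,"fingers":-1},{"wx":0,"wy":0,"wz":0,"dx":0,"dy":0,"dz":-0.3,"fingers":-1}]' 30
python3 - <<'E'
from h import *
o=ctrl.get_obs();print(o)
im=ctrl.camera("wrist");cv2.imwrite("pics/car4.png",im[:,:,::-1])
E
```

```text
time: 4.9
ee_pos: [0.5966, -0.1598, 0.2086]
tool_rot: [-3.14, 0.005, 2.299]
contact_force: [-0.3, 0.3, -1.4]
opening: 0.0234
time: 5.2
ee_pos: [0.5983, -0.1605, 0.2583]
tool_rot: [3.139, 0.01, 2.299]
contact_force: [1.1, -1.3, -1.1]
opening: 0.0236
{'time': 5.2, 'q': array([ 0.1534,  0.5807,  0.0855,  1.7574, -0.0599,  0.7961,  0.9942]), 'qvel': array([ 0.001 ,  0.0335, -0.0049,  0.0256, -0.0039, -0.051 ,  0.0015]), 'tau': array([ -0.2101, -57.0112,   1.876 , -20.8485,   0.0218,   1.0081,
        -0.023 ]), 'ee_pos': array([ 0.5983, -0.1605,  0.2583]), 'tool_rot': array([3.1391, 0.0105, 2.2986]), 'contact_force': array([ 1.1175, -1.295 , -1.1463]), 'moment': array([-0.0935, -0.1335, -0.055 ]), 'opening': 0.023615983275546072}
```

View pics/car4.png

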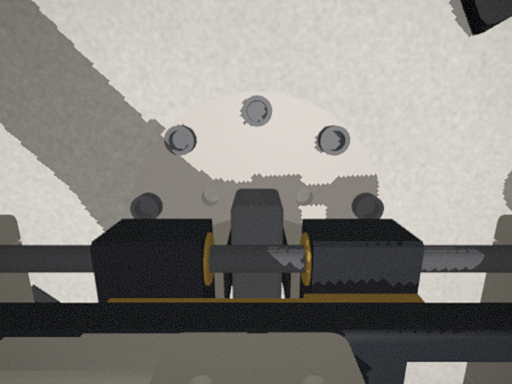

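Run:
```python
from h import *
c=ctrl.calibration("wrist");C=(c["camera_matrix"],c["T_tool_cam"])
g=cv2.cvtColor(cv2.imread("pics/car4.png"),cv2.COLOR_BGR2GRAY)
L=[(257,110),(180,139),(333,139),(147,207),(368,207)]
P=[]
for x,y in L:
    m=np.zeros_like(g);w=g[y-22:y+23,x-22:x+23]
    s=(w<110).astype(np.uint8) if y<150 else (w<75).astype(np.uint8)
    cs,_=cv2.findContours(s,cv2.RETR_EXTERNAL,cv2.CHAIN_APPROX_NONE)
    k=max(cs,key=cv2.contourArea);(cx,cy),r=cv2.minEnclosingCircle(k);print(cx+x-22,cy+y-22,r)
for h in(.188,.190,.192,.194):
    P=[onz(C,q,h)[:2] for q in L];cc,r=circ(P);d=np.array(P)-cc
    print(h,cc,r,np.degrees(np.arctan2(d[:,1],d[:,0]))%40)
```

```text
256.7258071899414 110.26344108581543 10.619338035583496
176.0 142.0 12.16562557220459
334.69354820251465 140.06774139404297 10.596894264221191
147.0 217.59722137451172 24.779592514038086
368.0 217.375 24.88263511657715
0.188 [ 0.0049 -0.0004] 0.066503781629699 [39.898  39.6516 39.8449 39.6757  0.4312]
0.19 [ 0.0042 -0.0003] 0.06729726212509773 [39.898  39.6516 39.8449 39.6757  0.4312]
0.192 [ 0.0035 -0.0003] 0.06809074262049651 [39.898  39.6516 39.8449 39.6757  0.4312]
0.194 [ 0.0027 -0.0003] 0.06888422311589529 [39.898  39.6516 39.8449 39.6757  0.4312]
```

```bash
cat >> h.py <<'E'
SEAT=np.array([.5770,.1445,.140]);YAW=np.radians(-18.5)
A=(R.from_euler("z",YAW)*R.from_euler("y",-np.radians(27))).apply([0,0,1])
OFF=np.array([.0027,-.0003,0])
def tgt(s,psi=175.1):
    Rt=hubR(psi,YAW);return SEAT+(.209+s)*A-Rt.apply(OFF),Rt
def status(s=None):
    Rt=R.from_euler("xyz",ctrl.get_obs()["tool_rot"]);o=ctrl.get_obs()
    B=(R.from_euler("z",YAW)*R.from_euler("y",-np.radians(27)))
    q=B.inv().apply(o["ee_pos"]+Rt.apply(OFF+[0,0,.209])-SEAT)
    print("t",o["time"],"carrier in hub mm",q*1e3,"F hub",B.inv().apply(o["contact_force"]),"M",B.inv().apply(o["moment"]),"open",o["opening"])
    print(" ori err deg",np.degrees((Rt.inv()*hubR(175.1,YAW)).as_rotvec()),"q",o["q"])
E
python3 -m handwheel '[{"wx":0,"wy":0,"wz":0,"dx":0,"dy":0,"dz":-0.3,"fingers":-1},{"wx":0,"wy":0,"wz":0,"dx":0,"dy":0,"dz":-0.6,"fingers":-1},{"wx":0,"wy":0,"wz":0,"dx":0,"dy":0,"dz":-0.9,"fingers":-1}]' 30
python3 - <<'E'
from h import *
p,Rt=tgt(.064);print(p);go(p,Rt);status()
E
```

```text
time: 5.55
ee_pos: [0.5954, -0.159, 0.3891]
tool_rot: [-3.138, 0.003, 2.299]
contact_force: [-0.3, -0.6, -2.0]
opening: 0.0239
[0.4619 0.184  0.3844]
w [-0.0457 -0.3033 -0.4724] d [2.2993 0.8576 0.023 ] deg 50.68874651431846 mm 368.1118166383069
t 5.55 carrier in hub mm [ 117.4896 -281.7798  -14.8112] F hub [-1.0579 -0.6332 -1.7407] M [-0.031  -0.0537  0.0209] open 0.02393921727696663
 ori err deg [ -4.1156 -27.298  -42.5115] q [ 0.1398  0.4215  0.1005  1.6708 -0.0426  1.0513  0.9807]
```

```bash
python3 -m handwheel '[{"wx":0,"wy":-0.05,"wz":-0.08,"dx":0.25,"dy":0.1,"dz":-0.07,"fingers":-1},{"wx":-0.01,"wy":-0.1,"wz":-0.16,"dx":0.5,"dy":0.2,"dz":-0.15,"fingers":-1},{"wx":-0.02,"wy":-0.15,"wz":-0.24,"dx":0.75,"dy":0.29,"dz":-0.22,"fingers":-1},{"wx":-0.025,"wy":-0.2,"wz":-0.3,"dx":1,"dy":0.38,"dz":-0.3,"fingers":-1}]' 30
python3 - <<'E'
from h import *
p,Rt=tgt(.064);go(p,Rt);status()
E
```

```text
time: 5.95
ee_pos: [0.5373, -0.0077, 0.4325]
tool_rot: [-3.1, 0.316, 2.786]
contact_force: [0.0, 1.0, -2.2]
opening: 0.024
w [-0.0226 -0.1027 -0.1679] d [ 0.9704  1.0231 -0.0226] deg 17.831786071546446 mm 211.54094413778517
t 5.95 carrier in hub mm [ 107.1166 -167.9985   50.083 ] F hub [-1.2643  0.9439 -1.8032] M [ 0.0568  0.485  -0.0752] open 0.02403681937733507
 ori err deg [ -2.0318  -9.2426 -15.1135] q [-0.0994  0.1566  0.0043  1.9423  0.2452  0.7891  0.9623]
```

```bash
python3 -m handwheel '[{"wx":0,"wy":-0.03,"wz":-0.05,"dx":0.2,"dy":0.2,"dz":-0.1,"fingers":-1},{"wx":-0.01,"wy":-0.06,"wz":-0.1,"dx":0.4,"dy":0.4,"dz":-0.15,"fingers":-1},{"wx":-0.02,"wy":-0.1,"wz":-0.15,"dx":0.6,"dy":0.6,"dz":-0.15,"fingers":-1},{"wx":-0.023,"wy":-0.103,"wz":-0.168,"dx":0.8,"dy":0.8,"dz":-0.1,"fingers":-1},{"wx":-0.023,"wy":-0.103,"wz":-0.168,"dx":0.97,"dy":1,"dz":-0.02,"fingers":-1},{"wx":-0.023,"wy":-0.103,"wz":-0.168,"dx":0.97,"dy":1,"dz":-0.02,"fingers":-1}]' 30
python3 - <<'E'
from h import *
p,Rt=tgt(.064);go(p,Rt);status()
for n in("side","top","wrist"):cv2.imwrite(f"pics/{n}5.png",ctrl.camera(n)[:,:,::-1])
status()
E
```

```text
time: 6.55
ee_pos: [0.4601, 0.1845, 0.382]
tool_rot: [-3.025, 0.452, 3.088]
contact_force: [0.7, 0.1, -2.2]
opening: 0.0237
w [ 0.0025 -0.003   0.0025] d [-0.0182 -0.0037 -0.0087] deg 0.4160253642064975 mm 3.0800572684759886
t 6.55 carrier in hub mm [-3.9342  0.4236 62.7298] F hub [-0.4355  0.2825 -2.2514] M [-0.0023  0.7983  0.011 ] open 0.02372186323876447
 ori err deg [ 0.2209 -0.2682  0.2288] q [-0.4119  0.1461 -0.1671  2.1145  0.6345  0.6778  0.4555]
t 6.7 carrier in hub mm [ 1.955  -4.5756 62.8753] F hub [-1.0322 -0.0489 -2.2345] M [-0.0277  0.7121 -0.0507] open 0.024044656615354293
 ori err deg [-0.0768 -0.1162 -0.2444] q [-0.4065  0.143  -0.1601  2.1121  0.6341  0.6796  0.4599]
```

View pics/side5.png

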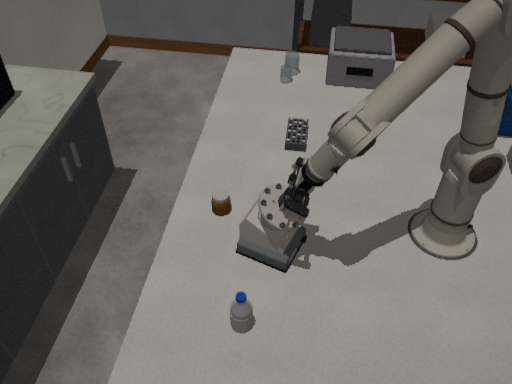

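View pics/wrist5.png

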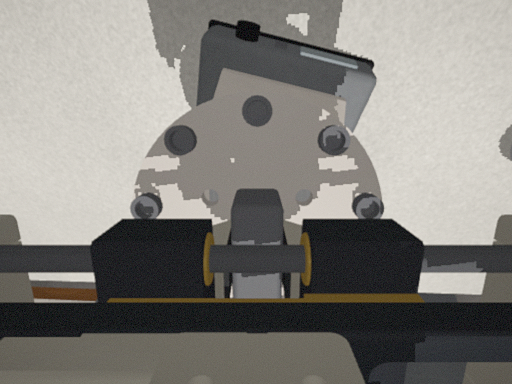

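The carrier hangs tilted above the hub, in line with it. I'll let the arm settle and read again.

```bash
for i in 1 2 3; do python3 -m handwheel '[{"wx":0,"wy":0,"wz":0,"dx":0,"dy":0,"dz":0,"fingers":-1}]' 30 >/dev/null
python3 - <<'E'
from h import *
p,Rt=tgt(.064);go(p,Rt);status()
E
done
```

```text
w [-0.0009 -0.0006 -0.0043] d [ 0.0144  0.0359 -0.0061] deg 0.4017417967052701 mm 5.878218324018127
t 6.8 carrier in hub mm [ 3.2152 -5.0832 63.0941] F hub [-0.1345 -0.32   -2.2022] M [ 0.0692  0.7066 -0.0033] open 0.023737331652025167
 ori err deg [-0.0847 -0.0514 -0.3893] q [-0.4052  0.1422 -0.1594  2.1116  0.6341  0.6794  0.4596]
w [-0.0007 -0.0002 -0.0046] d [ 0.0158  0.0356 -0.0048] deg 0.4200651673077612 mm 5.882475293678178
t 6.9 carrier in hub mm [ 3.4963 -4.8642 63.2862] F hub [-1.7723 -0.431  -1.5163] M [-0.0049  0.693  -0.0011] open 0.02390673025944798
 ori err deg [-0.0589 -0.0193 -0.4155] q [-0.4049  0.1419 -0.1597  2.1113  0.6342  0.6792  0.4593]
w [-0.0003 -0.0002 -0.0043] d [ 0.0147  0.0331 -0.0043] deg 0.3870481814034404 mm 5.471326982414525
t 7.0 carrier in hub mm [ 3.2467 -4.4351 63.364 ] F hub [-1.3692  0.6019 -2.0017] M [0.0586 0.7522 0.0096] open 0.02381255282770164
 ori err deg [-0.0309 -0.0163 -0.3855] q [-0.4052  0.142  -0.1602  2.1113  0.6342  0.679   0.4591]
```

```bash
python3 -m handwheel '[{"wx":0,"wy":0,"wz":-0.004,"dx":0.015,"dy":0.034,"dz":0.1,"fingers":-1},{"wx":0,"wy":0,"wz":-0.004,"dx":0.015,"dy":0.034,"dz":0.21,"fingers":-1},{"wx":0,"wy":0,"wz":-0.004,"dx":0.015,"dy":0.034,"dz":0.21,"fingers":-1},{"wx":0,"wy":0,"wz":-0.004,"dx":0.015,"dy":0.034,"dz":0.21,"fingers":-1},{"wx":0,"wy":0,"wz":-0.004,"dx":0.015,"dy":0.034,"dz":0.21,"fingers":-1},{"wx":0,"wy":0,"wz":-0.004,"dx":0.015,"dy":0.034,"dz":0.21,"fingers":-1}]' 30
python3 - <<'E'
from h import *
p,Rt=tgt(.032);go(p,Rt);status()
E
```

```text
time: 7.6
ee_pos: [0.4754, 0.1806, 0.3561]
tool_rot: [-3.023, 0.457, 3.085]
contact_force: [-0.2, -0.5, -2.1]
opening: 0.0237
w [0.0005 0.0003 0.0007] d [-0.0016 -0.0076  0.0036] deg 0.08358770472637152 mm 1.2797789831121353
t 7.6 carrier in hub mm [-0.4552  1.2246 32.5346] F hub [-0.9392 -0.5297 -1.8508] M [0.021  0.7325 0.0284] open 0.023684781957013668
 ori err deg [0.0447 0.0231 0.0668] q [-0.4122  0.205  -0.1448  2.1153  0.6966  0.6234  0.4032]
```

```bash
python3 -m handwheel '[{"wx":0,"wy":0,"wz":0,"dx":-0.001,"dy":-0.007,"dz":0.03,"fingers":-1},{"wx":0,"wy":0,"wz":0,"dx":-0.001,"dy":-0.007,"dz":0.06,"fingers":-1},{"wx":0,"wy":0,"wz":0,"dx":-0.001,"dy":-0.007,"dz":0.06,"fingers":-1},{"wx":0,"wy":0,"wz":0,"dx":-0.001,"dy":-0.007,"dz":0.06,"fingers":-1}]' 30
python3 - <<'E'
from h import *
status()
E
python3 -m handwheel '[{"wx":0,"wy":0,"wz":0,"dx":0,"dy":0,"dz":0.013,"fingers":-1},{"wx":0,"wy":0,"wz":0,"dx":0,"dy":0,"dz":0.02,"fingers":-1},{"wx":0,"wy":0,"wz":0,"dx":0,"dy":0,"dz":0.02,"fingers":-1}]' 30
python3 - <<'E'
from h import *
status()
E
```

```text
time: 8.0
ee_pos: [0.4792, 0.178, 0.3472]
tool_rot: [-3.021, 0.456, 3.086]
contact_force: [-0.9, 0.2, -1.5]
opening: 0.0235
t 8.0 carrier in hub mm [-0.8479 -0.311  22.5594] F hub [-1.506  -0.0774 -0.906 ] M [ 0.0364  0.7144 -0.022 ] open 0.023466262120782632
 ori err deg [-0.0127 -0.0695  0.0953] q [-0.4108  0.223  -0.1368  2.1174  0.7132  0.6056  0.3915]
time: 8.3
ee_pos: [0.4805, 0.1776, 0.3446]
tool_rot: [-3.022, 0.456, 3.086]
contact_force: [-0.1, 0.3, -2.9]
opening: 0.0239
t 8.3 carrier in hub mm [-0.7729 -0.202  19.6474] F hub [-1.4858  0.2435 -2.5503] M [0.0138 0.746  0.0065] open 0.02389827726551246
 ori err deg [-0.0032 -0.0557  0.0967] q [-0.411   0.2286 -0.1345  2.1175  0.7191  0.6001  0.3866]
```

```bash
for k in 1 2; do python3 -m handwheel '[{"wx":0,"wy":0,"wz":0,"dx":0,"dy":0,"dz":0.007,"fingers":-1},{"wx":0,"wy":0,"wz":0,"dx":0,"dy":0,"dz":0.013,"fingers":-1},{"wx":0,"wy":0,"wz":0,"dx":0,"dy":0,"dz":0.013,"fingers":-1}]' 30 >/dev/null
python3 - <<'E'
from h import *
status()
E
done
```

```text
t 8.6 carrier in hub mm [-0.7341 -0.1899 17.7476] F hub [-1.1399  0.067  -1.6548] M [-0.0086  0.745  -0.0201] open 0.023371792719646754
 ori err deg [-0.     -0.0496  0.0963] q [-0.4112  0.2323 -0.1328  2.1176  0.7228  0.5965  0.3835]
t 8.9 carrier in hub mm [-0.7529 -0.2357 15.7641] F hub [ 0.0197 -0.5165 -1.9658] M [0.0146 0.8057 0.0134] open 0.023920673854434533
 ori err deg [-0.003  -0.0538  0.0904] q [-0.4112  0.2361 -0.1311  2.1176  0.7266  0.593   0.3804]
```

```bash
for k in 1 2 3; do python3 -m handwheel '[{"wx":0,"wy":0,"wz":0,"dx":0,"dy":0,"dz":0.007,"fingers":-1},{"wx":0,"wy":0,"wz":0,"dx":0,"dy":0,"dz":0.013,"fingers":-1},{"wx":0,"wy":0,"wz":0,"dx":0,"dy":0,"dz":0.013,"fingers":-1}]' 30 >/dev/null
python3 - <<'E'
from h import *
status()
E
done
```

```text
t 9.2 carrier in hub mm [-0.7604 -0.1792 13.8286] F hub [-0.9763 -0.6262 -1.9968] M [ 0.0208  0.7572 -0.0062] open 0.023750171156354576
 ori err deg [ 0.     -0.0522  0.095 ] q [-0.4114  0.24   -0.1295  2.1176  0.7304  0.5894  0.3772]
t 9.5 carrier in hub mm [-0.7355 -0.2082 11.8689] F hub [-0.7221  0.0898 -2.0838] M [ 0.0186  0.71   -0.0236] open 0.02375933701582974
 ori err deg [-0.0015 -0.052   0.0901] q [-0.4116  0.2438 -0.1278  2.1176  0.7342  0.5859  0.374 ]
t 9.8 carrier in hub mm [-0.7604 -0.2257  9.9085] F hub [-0.6778  0.1215 -2.1771] M [ 0.0416  0.7322 -0.0081] open 0.02365118228053943
 ori err deg [-0.0029 -0.0546  0.0911] q [-0.4118  0.2476 -0.1261  2.1177  0.7379  0.5824  0.3709]
```

```bash
for k in 1 2 3; do python3 -m handwheel '[{"wx":0,"wy":0,"wz":0,"dx":0,"dy":0,"dz":0.007,"fingers":-1},{"wx":0,"wy":0,"wz":0,"dx":0,"dy":0,"dz":0.013,"fingers":-1},{"wx":0,"wy":0,"wz":0,"dx":0,"dy":0,"dz":0.013,"fingers":-1}]' 30 >/dev/null
python3 - <<'E'
from h import *
status()
E
done
```

```text
t 10.1 carrier in hub mm [-0.7718 -0.2336  7.961 ] F hub [-0.4927 -0.1071 -2.6009] M [-0.0475  0.7573  0.0103] open 0.023779425603786385
 ori err deg [-0.0024 -0.0557  0.0879] q [-0.412   0.2514 -0.1243  2.1177  0.7417  0.5789  0.3677]
t 10.4 carrier in hub mm [-0.7436 -0.2279  6.0212] F hub [-1.5412  0.1984 -1.3322] M [0.0267 0.7414 0.029 ] open 0.023829489499616417
 ori err deg [-0.0029 -0.0526  0.0905] q [-0.4122  0.2552 -0.1226  2.1176  0.7456  0.5754  0.3645]
t 10.7 carrier in hub mm [-0.7671 -0.196   4.0742] F hub [-0.7048  0.0209 -1.8939] M [ 0.0301  0.7497 -0.0276] open 0.024109406847967613
 ori err deg [-0.0015 -0.053   0.0949] q [-0.4125  0.2591 -0.1209  2.1175  0.7495  0.5719  0.3613]
```

```bash
for k in 1 2 3; do python3 -m handwheel '[{"wx":0,"wy":0,"wz":0,"dx":0,"dy":0,"dz":0.007,"fingers":-1},{"wx":0,"wy":0,"wz":0,"dx":0,"dy":0,"dz":0.007,"fingers":-1},{"wx":0,"wy":0,"wz":0,"dx":0,"dy":0,"dz":0.007,"fingers":-1}]' 30 >/dev/null
python3 - <<'E'
from h import *
status()
E
done
```

```text
t 11.0 carrier in hub mm [-0.7141 -0.1208  3.1358] F hub [-0.5929 -0.6523 -1.5659] M [0.0003 0.7955 0.0174] open 0.023850217290193737
 ori err deg [ 0.0068 -0.0454  0.0911] q [-0.4127  0.2609 -0.12    2.1175  0.7514  0.57    0.3596]
t 11.3 carrier in hub mm [-0.7061 -0.1483  2.0863] F hub [-1.0948 -0.2136 -0.2931] M [ 0.0207  0.7647 -0.035 ] open 0.02375807977130772
 ori err deg [ 0.0041 -0.0442  0.094 ] q [-0.4128  0.263  -0.119   2.1174  0.7536  0.5682  0.3579]
t 11.6 carrier in hub mm [-0.7004 -0.1726  1.0037] F hub [-1.2664  0.3355 -1.8376] M [ 0.0571  0.7687 -0.0202] open 0.023764523207408093
 ori err deg [ 0.0009 -0.0468  0.0912] q [-0.4129  0.2651 -0.118   2.1174  0.7556  0.5663  0.3561]
```

```bash
for k in 1 2 3; do python3 -m handwheel '[{"wx":0,"wy":0,"wz":0,"dx":0,"dy":0,"dz":0.005,"fingers":-1},{"wx":0,"wy":0,"wz":0,"dx":0,"dy":0,"dz":0.005,"fingers":-1},{"wx":0,"wy":0,"wz":0,"dx":0,"dy":0,"dz":0.005,"fingers":-1}]' 30 >/dev/null
python3 - <<'E'
from h import *
status()
E
done
```

```text
t 11.9 carrier in hub mm [-0.6947 -0.1504  0.2694] F hub [-0.0609 -0.3033 -1.1357] M [-0.023   0.7864  0.0372] open 0.02398021774626589
 ori err deg [ 0.0037 -0.0454  0.0902] q [-0.4131  0.2666 -0.1173  2.1173  0.7571  0.5649  0.3548]
t 12.2 carrier in hub mm [-0.6398 -0.0636 -0.4033] F hub [-0.9159  0.0493 -0.0255] M [-0.019   0.712   0.0101] open 0.023406549821207448
 ori err deg [ 0.0106 -0.0366  0.0906] q [-0.4132  0.2679 -0.1167  2.1172  0.7586  0.5636  0.3536]
t 12.5 carrier in hub mm [-0.6939 -0.1092 -0.5605] F hub [-3.1514 -2.2162  8.0738] M [-0.2888  0.9032 -0.0253] open 0.023899805050583745
 ori err deg [-0.0026 -0.0218  0.0937] q [-0.4136  0.2682 -0.1164  2.1175  0.7598  0.5634  0.3523]
```

Contact comes at z≈−0.5 mm with about 10 N, where the flange should be. I'll check with the cameras before letting go.

Run:
```python
from h import *
ims={n:ctrl.camera(n)[:,:,::-1] for n in("side","top","wrist")}
a=cv2.resize(ims["side"][160:280,215:335],(560,560),interpolation=cv2.INTER_CUBIC)
cv2.imwrite("pics/side6.png",cv2.convertScaleAbs(a,alpha=1.3));cv2.imwrite("pics/wrist6.png",ims["wrist"])
status()
```

```text
t 12.65 carrier in hub mm [-0.6981 -0.0936 -0.563 ] F hub [-2.4152 -1.7536  6.9357] M [-0.3397  0.9831 -0.0174] open 0.023483975692190066
 ori err deg [-0.0003 -0.0204  0.0951] q [-0.4136  0.2682 -0.1164  2.1175  0.7598  0.5633  0.3522]
```

View pics/side6.png

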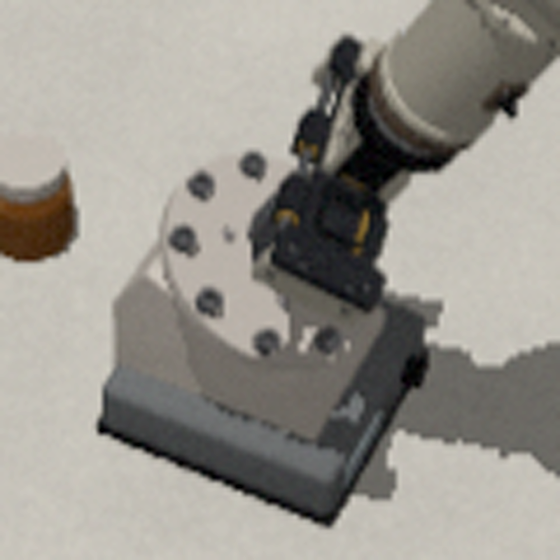

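View pics/wrist6.png

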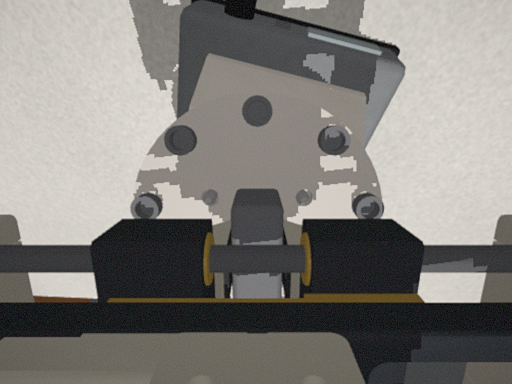

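Run:
```python
import cv2
w=cv2.imread("pics/wrist6.png");v=cv2.imread("pics/wrist5.png")
f=lambda i:cv2.convertScaleAbs(cv2.resize(i[170:220,190:330],None,fx=5,fy=5,interpolation=cv2.INTER_CUBIC),alpha=1.5)
cv2.imwrite("pics/cmp.png",cv2.vconcat([f(v),f(w)]))
```

```text
(no output)
```

View pics/cmp.png

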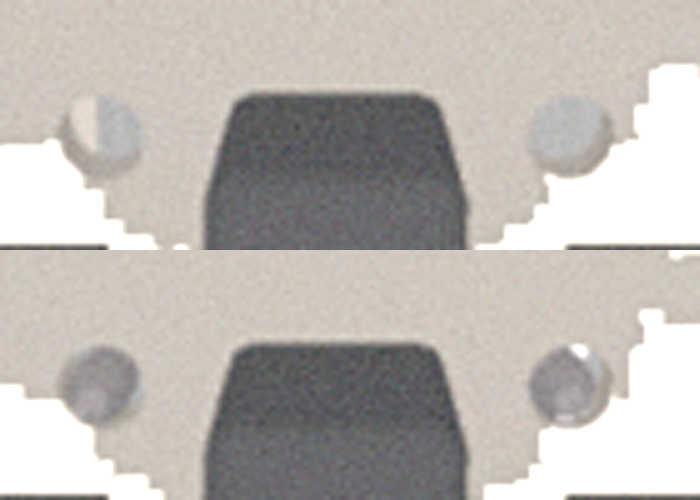

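```bash
python3 -m handwheel '[{"wx":0,"wy":0,"wz":0,"dx":0,"dy":0,"dz":0.003,"fingers":-1},{"wx":0,"wy":0,"wz":0,"dx":0,"dy":0,"dz":0.003,"fingers":-1},{"wx":0,"wy":0,"wz":0,"dx":0,"dy":0,"dz":0.003,"fingers":-1}]' 30 >/dev/null
python3 - <<'E'
from h import *
status()
E
```

```text
t 12.95 carrier in hub mm [-0.7223 -0.092  -0.6146] F hub [-3.8686 -1.9134 12.1679] M [-0.5423  1.0454 -0.0037] open 0.023577108013425163
 ori err deg [-0.0073 -0.0099  0.1006] q [-0.4138  0.2683 -0.1164  2.1176  0.7605  0.5633  0.3515]
```

The lower half shows stud tips filling both visible holes, and the hard stop holds. I'll relax the push and open.

```bash
python3 -m handwheel '[{"wx":0,"wy":0,"wz":0,"dx":0,"dy":0,"dz":-0.005,"fingers":-1},{"wx":0,"wy":0,"wz":0,"dx":0,"dy":0,"dz":-0.005,"fingers":-0.3},{"wx":0,"wy":0,"wz":0,"dx":0,"dy":0,"dz":-0.005,"fingers":0},{"wx":0,"wy":0,"wz":0,"dx":0,"dy":0,"dz":-0.005,"fingers":0.3},{"wx":0,"wy":0,"wz":0,"dx":0,"dy":0,"dz":-0.005,"fingers":0.6},{"wx":0,"wy":0,"wz":0,"dx":0,"dy":0,"dz":-0.005,"fingers":0.6},{"wx":0,"wy":0,"wz":0,"dx":0,"dy":0,"dz":-0.005,"fingers":0.6},{"wx":0,"wy":0,"wz":0,"dx":0,"dy":0,"dz":-0.005,"fingers":0.6}]'
python3 - <<'E'
from h import *
status()
E
```

```text
time: 13.75
ee_pos: [0.4894, 0.1747, 0.3263]
tool_rot: [-3.022, 0.456, 3.086]
contact_force: [-0.8, 0.4, -0.1]
opening: 0.0721
t 13.75 carrier in hub mm [-0.7057 -0.102  -0.9255] F hub [-0.8695  0.1033  0.322 ] M [ 0.0218  0.5384 -0.0001] open 0.07212215735470365
 ori err deg [ 0.007  -0.0451  0.0931] q [-0.4133  0.269  -0.1162  2.1172  0.7595  0.5628  0.3528]
```

Released, with no force on the tool. I'll retract along the hub axis and inspect.

```bash
python3 -m handwheel '[{"wx":0,"wy":0,"wz":0,"dx":0,"dy":0,"dz":-0.1,"fingers":0.6},{"wx":0,"wy":0,"wz":0,"dx":0,"dy":0,"dz":-0.3,"fingers":0.6},{"wx":0,"wy":0,"wz":0,"dx":0,"dy":0,"dz":-0.6,"fingers":0.6},{"wx":0,"wy":0,"wz":0,"dx":0,"dy":0,"dz":-0.9,"fingers":0.6},{"wx":0,"wy":0,"wz":0,"dx":0,"dy":0,"dz":-0.9,"fingers":0.6},{"wx":0,"wy":0,"wz":0,"dx":0,"dy":0,"dz":-0.9,"fingers":0.6}]'
python3 - <<'E'
from h import *
o=ctrl.get_obs();np.save("fin.npy",np.r_[o["ee_pos"],o["tool_rot"]])
ims={n:ctrl.camera(n)[:,:,::-1] for n in("side","top","wrist")}
for n in ims: cv2.imwrite(f"pics/{n}7.png",ims[n])
a=cv2.resize(ims["side"][160:280,215:335],(560,560),interpolation=cv2.INTER_CUBIC)
cv2.imwrite("pics/side7z.png",cv2.convertScaleAbs(a,alpha=1.3))
cv2.imwrite("pics/wrist7z.png",cv2.resize(ims["wrist"][90:225,150:360],None,fx=3.8,fy=3.8,interpolation=cv2.INTER_CUBIC))
status()
E
```

```text
time: 14.35
ee_pos: [0.4307, 0.1946, 0.4489]
tool_rot: [-3.024, 0.459, 3.086]
contact_force: [-0.1, -0.2, -0.6]
opening: 0.0734
t 14.5 carrier in hub mm [ -1.3238  -1.0896 133.3698] F hub [ 0.3649  0.656  -0.1057] M [ 0.0414  0.5769 -0.007 ] open 0.07304152878568716
 ori err deg [-0.068  -0.1381  0.0958] q [-0.4206  0.0252 -0.2068  2.0828  0.5343  0.8233  0.5332]
```

View pics/side7z.png

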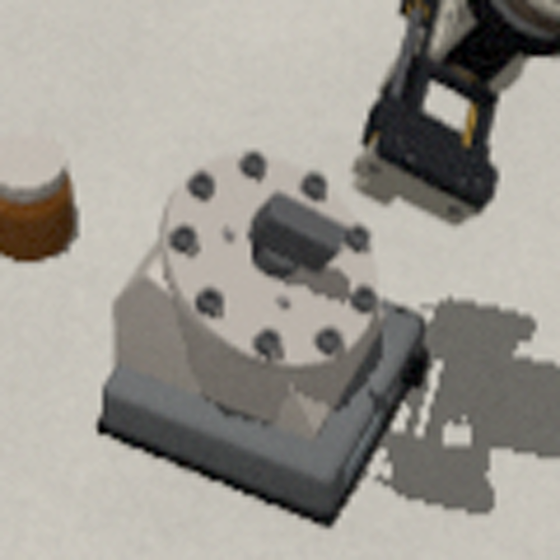

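View pics/wrist7z.png

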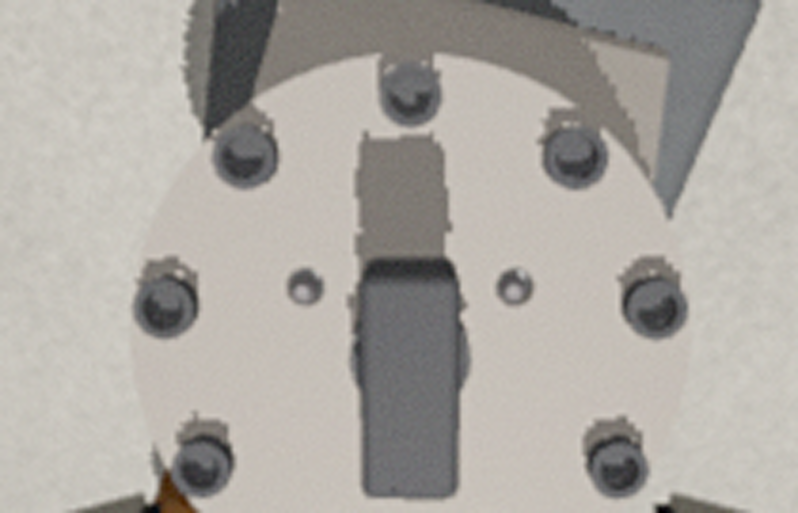

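View pics/top7.png

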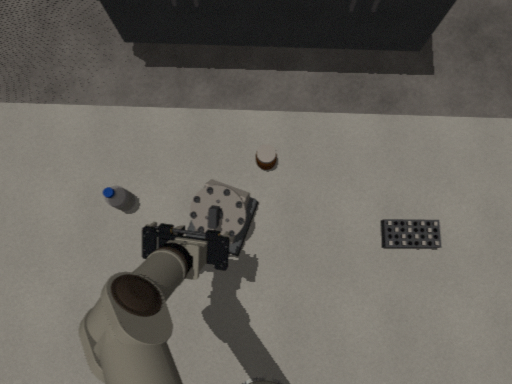

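The wrist view shows stud tips in both visible holes, at zoom pixels (305,287) and (515,287). The side view shows the carrier unchanged since release. In the top view the bottle (109,193), jar (266,157) and rack (411,234) are where they started.

Run:
```python
from plant import ctrl
print(ctrl.close_job())
```

```text
the job is handed in; nothing more can be done
None
```

The carrier is on the hub, let go of, and the job was handed in at about 14.5 s of the 64 s allowed. I gripped it by the bar and lined it up with the leaning hub, using a stud angle of about 13.6° measured from the wrist camera.

**Fit:** I turned it to the stud angle before lowering it, so the pin and then the studs went in without a separate turn at the hub. There was no resistance until the flange. It stopped firmly 0.5 mm below the height I had worked out, and I pushed to at most about 14 N before releasing.

**Last checks:**
- The tool reads no force, and the arm is about 130 mm clear of the carrier.
- Stud tips show in both visible stud holes; the third hole was out of view behind the grip.
- The side view shows the carrier unmoved since release.
- By eye, the bottle, jar and rack are where they stood.

**What disagreed:** The top and side cameras, taken together, put the seat about 8 mm lower than the stated 140 mm. The wrist camera alone gave 139 mm, and contact came about where that predicted. I judged flushness from the contact depth and the pictures, since no camera shows the gap directly.

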